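# Hook up the drop guard of the wide print station

## Robot

A 6-joint arm with a two-finger parallel gripper is mounted at the origin on the work surface. World frame = base frame: x ahead of the robot, y to its left, z up, the work surface at z = 0. Lengths are in m, angles in rad, forces in N, time in s.
With the tool pointing down it reaches from about 0.35 to 0.85 m from the base axis. Payload 8.1 kg.
Tool frame: the origin (TCP) lies on the centre line of the jaws, within the pads' length; the fingertips stand 22 mm ahead of it and the grasp point (between the pads) lies 3 mm ahead of it; z points along the fingers, y is the line along which they close (so a half turn about z gives the same grasp; the last joint's range is limited). The gripper opens to 93 mm and grips with 3 to 60 N. Pads are 15 mm wide; open, the fingers measure 128 mm over their backs; the gripper's body (75 mm by 188 mm) begins 65 mm behind the grasp point.
Start: joints at [-1.328, 0.13, 1.488, -0, 1.523, -0.085], TCP at [0.193, -0.568, 0.241] pointing down, gripper open.
Joint ranges: [-2.96, 2.96], [-0.89, 2.26], [0.02, 2.5], [-1.34, 4.48], [0, 2.73], [-2.66, 2.66]. Speed limits (rad/s): [2.39, 2.39, 2.79, 3.14, 3.14, 3.14].

## Interface

Orientations are given as a rotation vector (axis times angle).
In Python, from plant import robot gives the robot as it stands.
- The arm moves only by the tool inch_along, called after "Call:" as a command line: name --argument value ..., lists and objects as JSON in quotes. Schema: {"type":"object","properties":{"rows":{"type":"array","items":{"type":"number"},"minItems":5,"maxItems":100},"force":{"type":"number"},"only":{"type":"string"},"quiet":{"type":"boolean"},"lines":{"type":"string"}},"required":["rows"],"additionalProperties":false}. rows is one flat list of numbers that holds 1 to 20 rows one after another, with no inner brackets; each row has 5 numbers: the finger opening in m, then dx, dy, dz in shares of the most that a row can go, 1 being 50 mm, then a turn about the tool's z in parts of the range, where 1.0 means 4 rad; each row shifts and turns the commanded pose from where the row before left it, along the tool's axes as they then stand; what a row does not reach is not made up. A row lasts 1/10 s, in which the tool goes at most 0.05 m and 0.15 rad, less where a joint would pass 70% of its speed; a pose out of reach is approached as far as the arm can. The fingers move at their own pace and stop on an object; force is the grip in N (left out, the last holds). Time passes only in rows, so rows that do not move let the fingers close. The tool returns the time, the measured TCP pose, the force, the opening and the grip force at its end. only (a regular expression) keeps the lines of the reply that match it, lines (a string "A,B") keeps lines A to B, and quiet returns only ok. A shift or turn number past 1, either way, is cut back to 1. Input that does not fit is refused with a message, and nothing moves.
- robot.read_state(): the state, without advancing time (a new reading comes with each control period).
- robot.read_camera(name): name is "side" or "top"; returns a dict with "image" (420x560x3 uint8, red, green, blue), "fx", "fy", "cx", "cy" (pixels), "dist" ([k1, k2, p1, p2, k3] as OpenCV has them; the pictures are not rectified), "R" (3x3) and "t" (3): a world point X has camera coordinates R X + t. Camera axes: x right, y down, z forward; pixel columns grow to the right and rows downward; lengths in m; the calibration is good to about 2 mm. A picture is of the moment at which its call begins. There is no depth.
- robot.close_job(): hands the job in; it is judged then, once.
The state is a dict: "t": time; "q": joint angles; "dq": joint speeds; "joint_torque": joint torques, N m; "tool_pos": TCP position; "orientation": TCP orientation; "force": force on the tool from outside, world axes, zero at the start; "wrist_torque": the same for the moment, N m; "opening": finger opening in m; "gripper_force": force on a finger pad.
Only numpy, scipy, OpenCV 4.12 (cv2) and the standard library are available. Lean on these libraries where they do the work, as an engineer would, in place of code of your own. Each camera call takes 0.05 s, during which the arm holds its last target. There are 200 camera calls.

## Task

A printed cap is waiting behind the drop guard of the wider of the two print stations. Lift that guard by the black ball knob on its hold-up bar, lean the bar over and hook its slot over the upturned lip of the catch on the guide post, so that the guard hangs open by itself when you let go. Leave the guard of the narrow station down.

Things in the scene. Friction and masses are not known exactly. Their poses are not given: they have to be found in the camera images.
- wide_press: Wide print station, fixed to the bench, on either side, turned up to 17 deg. Origin: middle of the underside of its 260 x 200 mm base, 30 mm high; x front (robot side) to back, y left, z up. Low blue housing at the back, white cap in the jig, two 235 mm guide posts, 196 mm wide clear guard in a grey frame at the front; before it a flat steel hold-up bar. The narrow twin (124 mm guard) has no cap.
- wide_guard (a joint): Lift of the wide guard in m, 0 down, stop at 0.112, about 0.053 when hooked. It slides straight up, guard and bar together 4 to 6 N, and falls when let go unless hooked. The bar (18 mm wide, 8 thick) turns on a pivot at mid-width of the guard, 40 mm above the bench when down; it leans only sideways (9 deg right, 24 deg left) and stays leaning where it is left.
- wide_knob (a point): Centre of the black ball knob, 32 mm across, on top of the bar, 190 mm from its pivot; about 229 mm above the bench at the start, the bar then leaning 2 to 8 deg right, away from the catch. Grip it from above, best with fingers closing front to back; the ball swivels between the fingers, so the gripper can stay upright. Its z runs up the bar, y left to the catch.
- wide_slot (a point): Middle of the root (closed top) of the bar's slot: 65 mm below the knob's centre along the bar, 21 mm left of its midline. The slot opens down, 24 mm wide, 15 deep, between the bar's edge and the 10 mm wide tip of a hook that sticks out to the left. Axes as the knob's.
- wide_lip (a point): Middle of the top edge of the catch's fixed upturned lip, 5 mm thick, 24 mm front to back, 209 mm above the bench, 52.5 mm left of the pivot, in the bar's plane; between it and the left post the notch, 30 deep, 47 wide. Axes as the station's. Lift the knob 90 to 105 mm, swing it left, lower: hooked, the knob is about 69 mm above this point and 5 mm (18 to -9) right of it.
- narrow_guard (a joint): Lift of the narrow station's guard in m: 0 is down, as it starts. It has the same kind of bar, knob and catch as the wide one.

How it is judged:
By the outcome, as a careful person would: the job done as asked, in the order asked, and still so for the second after the job is handed in, with the robot touching nothing.
It also fails if it takes over 35 s, if anything falls off the work surface, if the arm or the gripper's body presses on something with over 40 N, if the wrist force passes 120 N, or if a joint passes its speed limit or range.

## Working session

There is one attempt and no reset: what is moved stays moved. The work goes in short steps, Python scripts to look and compute and a tool call to move; the robot and the scene stay as the last step left them, time stands still between calls to the robot, and variables do not carry over. Pictures are saved under pics/ and viewed, at most 10 in all, crops included, and the job is handed in when it is done.

```bash
ls; mkdir -p pics; python3 - <<'E'
from plant import robot
import cv2
for n in("side","top"):
    c=robot.read_camera(n); cv2.imwrite(f"pics/{n}0.png",c["image"][:,:,::-1])
    print(n,c["fx"],c["fy"],c["cx"],c["cy"],c["dist"],c["R"],c["t"])
s=robot.read_state();print(s["t"],s["tool_pos"],s["orientation"],s["opening"])
E
```

```text
pics
plant.py
side 380.1859041319059 380.1859041319059 278.26887594539187 204.43918288913198 [-0.08303054  0.          0.          0.          0.        ] [[-0.98964609 -0.14321847 -0.00943836]
 [-0.08718032  0.65205357 -0.7531439 ]
 [ 0.11401843 -0.74452308 -0.6577881 ]] [0.53353117 0.14881163 0.82823504]
top 541.857550288632 541.857550288632 280.43963541886194 205.20409136276075 [-0.09886841  0.          0.          0.          0.        ] [[ 0.00190831 -0.99999501 -0.00251857]
 [-0.99855325 -0.00177021 -0.05374261]
 [ 0.05373788  0.00261748 -0.99855165]] [0.01936498 0.53792341 1.10085489]
0.1 [ 0.19308753 -0.567589    0.23968361] [-3.09785206e+00 -5.12396652e-01  1.86354724e-04] 0.09288637899406457
```

View pics/side0.png

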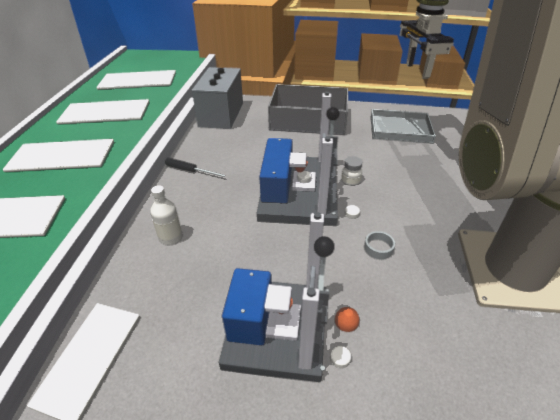

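View pics/top0.png

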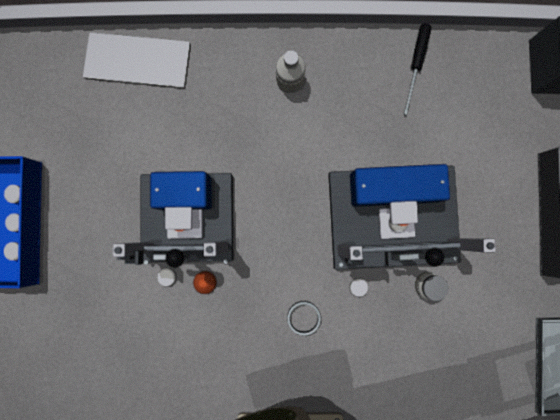

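Top view: the wide station is on the right, with its knob at about (435,257), posts at about (355,253) and (489,245), and housing at (400,185). Side view: it is the far one, with its knob at about (333,114). I'll enlarge both.

```bash
python3 - <<'E'
import cv2,numpy as np
t=cv2.imread("pics/top0.png")[150:310,320:500]; s=cv2.imread("pics/side0.png")[80:230,250:370]
a=cv2.resize(t,None,fx=2.4,fy=2.4,interpolation=2); a=cv2.resize(t,(432,384),interpolation=2)
b=cv2.resize(s,(360,450),interpolation=2)
o=np.zeros((450,800,3),np.uint8); o[:384,:432]=a; o[:,436:796]=b
cv2.imwrite("pics/crop0.png",o)
E
```

```text
(no output)
```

View pics/crop0.png

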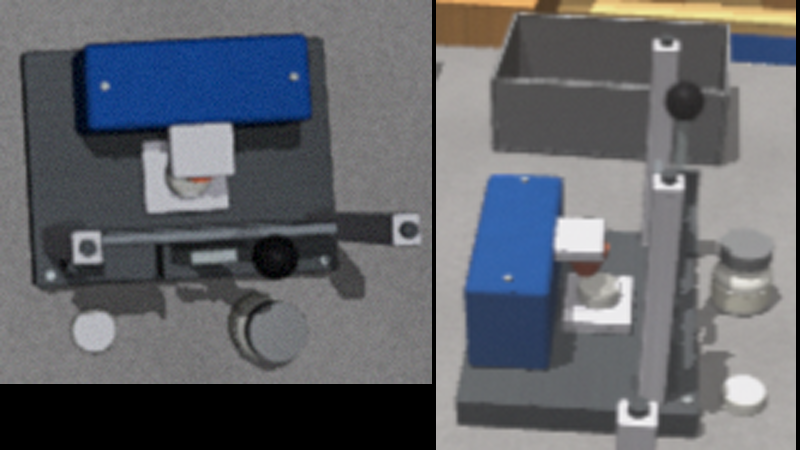

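Crop: knob at top (434.6,257.1) and side (333,114); post tops at top (356.7,252.9) and (489.2,245.4), side (327.3,140.3) and (326.3,95); base corners at top (335,269), (329,171), (454,166), (461,262.5).

```bash
cat > h.py <<'E'
from plant import robot
import cv2,numpy as np
from scipy.spatial.transform import Rotation as Ro
C={n:robot.read_camera(n) for n in("side","top")}
def K(c):return np.array([[c["fx"],0,c["cx"]],[0,c["fy"],c["cy"]],[0,0,1]])
def ray(n,p):
    c=C[n];R=np.array(c["R"]);u=cv2.undistortPoints(np.array([[p]],float),K(c),np.array(c["dist"]))[0,0]
    return -R.T@c["t"],R.T@np.array([*u,1])
def atz(n,p,z): o,d=ray(n,p);return o+d*(z-o[2])/d[2]
def tri(pt,ps):
    A=[];b=[]
    for n,p in(("top",pt),("side",ps)):
        o,d=ray(n,p);d/=np.linalg.norm(d);P=np.eye(3)-np.outer(d,d);A.append(P);b.append(P@o)
    x,r,*_=np.linalg.lstsq(np.vstack(A),np.hstack(b),rcond=None);return x,np.sqrt(r)
def proj(n,X):
    c=C[n];return cv2.projectPoints(np.array(X,float).reshape(-1,3),cv2.Rodrigues(np.array(c["R"]))[0],np.array(c["t"]),K(c),np.array(c["dist"]))[0].reshape(-1,2)
def rows(d): # world shift -> tool axes
    s=robot.read_state();return Ro.from_rotvec(s["orientation"]).inv().apply(d)
E
python3 - <<'E'
from h import *
np.set_printoptions(precision=4,suppress=True)
print("knob",*tri((434.6,257.1),(333,114)),atz("top",(434.6,257.1),.229))
L=tri((356.7,252.9),(327.3,140.3));R=tri((489.2,245.4),(326.3,95));print("posts",L,R)
c=[atz("top",p,.03) for p in((335.4,268.8),(329.2,170.8),(454.2,165.8),(460.8,262.5))]
FL,BL,BR,FR=c;print(np.array(c)); 
for a,b in((L[0],R[0]),(FL,FR),(BL,BR),(FL,BL),(FR,BR)): d=b-a;print(np.linalg.norm(d[:2]),np.degrees(np.arctan2(d[1],d[0])))
print(np.mean(c,0)); print(robot.read_state()["tool_pos"],Ro.from_rotvec(robot.read_state()["orientation"]).as_matrix())
E
```

```text
knob [ 0.4395 -0.2375  0.2287] [0.0009] [ 0.4401 -0.2374  0.229 ]
posts (array([ 0.4473, -0.106 ,  0.2348]), array([0.0003])) (array([ 0.4594, -0.3291,  0.234 ]), array([0.]))
[[ 0.4085 -0.091   0.03  ]
 [ 0.6075 -0.079   0.03  ]
 [ 0.6189 -0.3372  0.03  ]
 [ 0.4206 -0.3481  0.03  ]]
0.22342876786851076 -86.89439134933197
0.25739750488574087 -87.3189924501898
0.2585292342511662 -87.46104541156166
0.19931351782230639 3.469728113928534
0.19866021056377742 3.1461280163804006
[ 0.5139 -0.2138  0.03  ]
[ 0.1931 -0.5677  0.24  ] [[ 0.9467  0.322  -0.0003]
 [ 0.322  -0.9467  0.0011]
 [ 0.0001 -0.0012 -1.    ]]
```

Everything agrees with the given sizes: station yaw is about 3°, the knob is at z 0.229, and the bar leans about 6° right. First I'll raise and travel above the knob, then turn so the fingers close front to back.

Careful with the scale: shifts go in shares of 50 mm and turns go in shares of 4 rad. That gives: -0.04 m is -0.8, 0.032 m is 0.64.

Call:
inch_along --rows '[0.09,0,0,-0.6,0,0.09,0,0,-0.8,0,0.09,0,0,-0.8,0,0.09,0.4,-0.27,0,0,0.09,0.64,-0.44,0,0,0.09,0.64,-0.44,0,0,0.09,0.64,-0.44,0,0,0.09,0.64,-0.44,0,0,0.09,0.64,-0.44,0,0,0.09,0.64,-0.44,0,0,0.09,0.64,-0.44,0,0,0.09,0.64,-0.44,0,0,0.09,0.64,-0.44,0,0,0.09,0.64,-0.44,0,0,0.09,0,0,0,0]' --force 25

```text
t: 1.7
tool_pos: [0.4419, -0.234, 0.3505]
orientation: [-3.097, -0.52, -0.001]
force: [0.2, -0.2, -0.9]
opening: 0.0898
gripper_force: 0.0
```

Call:
inch_along --rows '[0.09,0,0,0,-0.035,0.09,0,0,0,-0.035,0.09,0,0,0,-0.035,0.09,0,0,0,-0.035,0.09,0,0,0,-0.035,0.09,0,0,0,-0.035,0.09,0,0,0,-0.035,0.09,0,0,0,-0.035,0.09,0,0,0,-0.035,0.09,0,0,0,-0.0088,0.09,0,0,0,0]'

```text
t: 2.8
tool_pos: [0.4394, -0.2382, 0.3505]
orientation: [-2.163, -2.278, 0.001]
force: [-0.3, -0.7, -0.2]
opening: 0.0903
gripper_force: 0.0
```

```bash
python3 - <<'E'
from h import *
np.set_printoptions(precision=4,suppress=True)
s=robot.read_state();p=s["tool_pos"];print(s["t"],p,s["q"],s["force"]);print(Ro.from_rotvec(s["orientation"]).as_matrix())
print("to knob",rows(np.array([.4397,-.2375,.232])-p))
E
```

```text
2.9 [ 0.4396 -0.238   0.3505] [-0.5986 -0.1606  1.5782 -0.0002  1.7241 -0.6486] [0.6921 0.2115 1.0423]
[[-0.0499  0.9988 -0.0003]
 [ 0.9988  0.0499 -0.    ]
 [ 0.     -0.0003 -1.    ]]
to knob [0.0004 0.0002 0.1185]
```

To row units: 0.03 m is 0.6, 0.0185 m is 0.37.

Call:
inch_along --rows '[0.09,0,0,0.6,0,0.09,0,0,0.6,0,0.09,0,0,0.6,0,0.09,0,0,0.37,0,0.09,0,0,0.2,0,0.09,0,0,0,0,0.02,0,0,0,0,0.02,0,0,0,0,0.02,0,0,0,0,0.02,0,0,0,0,0.02,0,0,0,0,0.02,0,0,0,0,0.02,0,0,0,0]' --force 30

```text
t: 4.2
tool_pos: [0.4399, -0.2375, 0.2322]
orientation: [-2.163, -2.278, -0.0]
force: [0.2, -1.0, 0.2]
opening: 0.0385
gripper_force: 0.0
```

```bash
python3 - <<'E'
from h import *
o=np.hstack([cv2.resize(C["top"]["image"][180:300,380:500],(400,400)),cv2.resize(C["side"]["image"][60:210,250:370],(400,500))[50:450]])
cv2.imwrite("pics/grip.png",o[:,:,::-1])
print(robot.read_state()["tool_pos"])
E
```

```text
[ 0.43978648 -0.23751901  0.23210709]
```

View pics/grip.png

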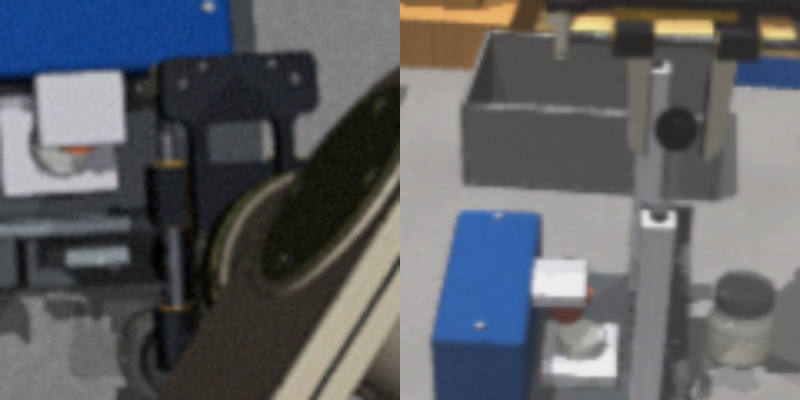

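The side crop shows the knob at (677,128), centred between the fingers, which are still closing. I'll finish the close.

Call:
inch_along --rows '[0.02,0,0,0,0,0.02,0,0,0,0,0.02,0,0,0,0,0.02,0,0,0,0]' --force 30

```text
t: 4.7
tool_pos: [0.4398, -0.2375, 0.2321]
orientation: [-2.163, -2.278, 0.0]
force: [-1.9, -1.0, 0.5]
opening: 0.0307
gripper_force: 30.0
```

To row units: -0.012 m is -0.24, -0.01 m is -0.2.

Call:
inch_along --rows '[0.02,0,0,-0.1,0,0.02,0,0,-0.2,0,0.02,0,0,-0.24,0,0.02,0,0,-0.24,0,0.02,0,0,-0.24,0,0.02,0,0,-0.24,0,0.02,0,0,-0.24,0,0.02,0,0,-0.24,0,0.02,0,0,-0.16,0,0.02,0,0,-0.1,0,0.02,0,0,0,0,0.02,0,0,0,0]'

```text
t: 5.9
tool_pos: [0.4398, -0.2376, 0.3321]
orientation: [2.163, 2.278, -0.0]
force: [-2.8, 0.5, -4.6]
opening: 0.0304
gripper_force: 30.0
```

```bash
python3 - <<'E'
from h import *
cs=[cv2.resize(C["side"]["image"][50:200,250:370],(480,600))]
cv2.imwrite("pics/lift.png",cs[0][:,:,::-1])
E
```

```text
(no output)
```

View pics/lift.png

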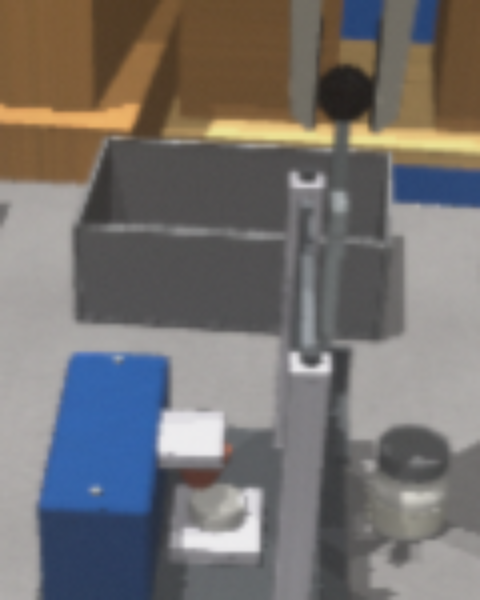

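Guard lifted 100 mm with the knob held (about 5 N on the wrist); knob at (336,73) in the side image. Next, the swing left.

To row units: 0.01 m is 0.2, 0.008 m is 0.16.

Call:
inch_along --rows '[0.02,0.1,0,0,0,0.02,0.16,0,0,0,0.02,0.2,0,0,0,0.02,0.2,0,0,0,0.02,0.2,0,0.02,0,0.02,0.2,0,0.04,0,0.02,0.2,0,0.04,0,0.02,0.12,0,0.04,0,0.02,0,0,0,0,0.02,0,0,0,0]'

```text
t: 7.0
tool_pos: [0.4363, -0.1683, 0.325]
orientation: [-2.162, -2.279, 0.0]
force: [-5.0, -1.7, -4.2]
opening: 0.0306
gripper_force: 30.0
```

```bash
python3 - <<'E'
from h import *
np.set_printoptions(precision=4,suppress=True)
s=robot.read_state()
g=cv2.resize(C["side"]["image"][50:200,260:360],(400,600),interpolation=2);t=cv2.resize(C["top"]["image"][200:300,330:430],(400,400),interpolation=2)
o=np.zeros((600,800,3),np.uint8);o[:,:400]=g;o[:400,400:]=t
cv2.imwrite("pics/swing.png",o[:,:,::-1])
a=np.radians(3.1);x=np.array([np.cos(a),np.sin(a),0]);y=np.array([-np.sin(a),np.cos(a),0]);O=np.array([.5139,-.2138,0])
d=s["tool_pos"]-O;print("knob st",d@x,d@y,s["tool_pos"][2]-.003)
lip=O-.0755*x+.0525*y+[0,0,.209];print(lip,"top px",proj("top",lip),"side",proj("side",lip))
E
```

```text
knob st -0.07508269608503089 0.04926679575618027 0.3221115836634098
[ 0.4357 -0.1655  0.209 ] top px [[389.5026 259.3695]] side [[332.6596 136.7368]]
```

View pics/swing.png

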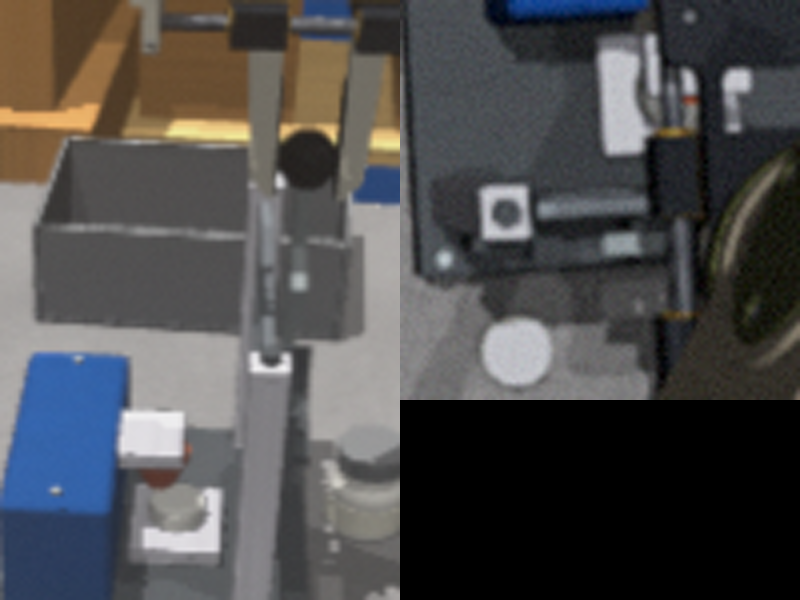

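The hook tip is visible at crop (603–638, 232–255). The predicted lip, at top px (389.5,259.4), is partly covered by it. Before lowering I'll check the lip prediction against the first, unobstructed picture.

```bash
python3 - <<'E'
from h import *
i=cv2.imread("pics/top0.png")[235:285,345:425];g=cv2.resize(i,(800,500),interpolation=2)
g=cv2.convertScaleAbs(g,alpha=1.8)
a=np.radians(3.1);x=np.array([np.cos(a),np.sin(a),0]);y=np.array([-np.sin(a),np.cos(a),0]);O=np.array([.5139,-.2138,0])
lip=O-.0755*x+.0525*y+[0,0,.209]
q=[(proj("top",lip+u*x*.012+v*y*.0025)[0]-[345,235]+.5)*10 for u,v in((1,1),(1,-1),(-1,-1),(-1,1))]
cv2.polylines(g,[np.int32(q)],True,(0,0,255),1)
cv2.imwrite("pics/lip.png",g)
E
```

```text
(no output)
```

View pics/lip.png

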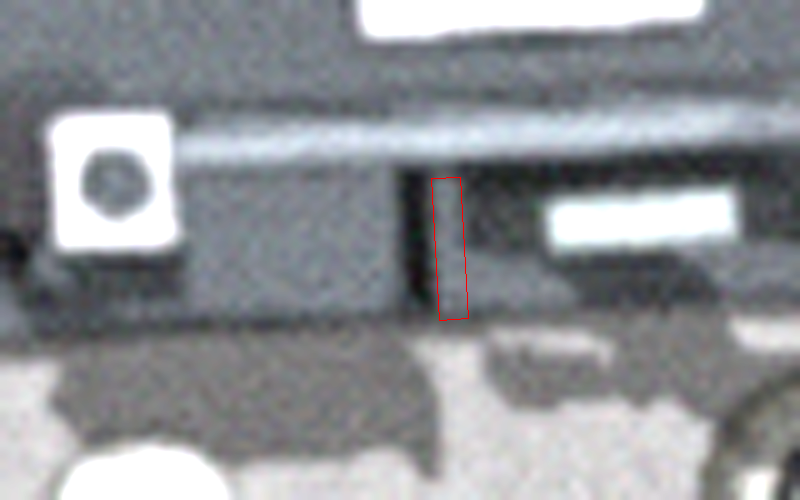

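The prediction fits: the dark strip at x 400–430 is the lip's shaded left face, and the red outline sits on its top edge. Lowering now.

To row units: 0.008 m is 0.16, 0.006 m is 0.12.

Call:
inch_along --rows '[0.02,0,0,0.1,0,0.02,0,0,0.16,0,0.02,0,0,0.16,0,0.02,0,0,0.16,0,0.02,0,0,0.12,0,0.02,0,0,0.08,0,0.02,0,0,0.04,0,0.02,0,0,0,0,0.02,0,0,0,0]'

```text
t: 8.1
tool_pos: [0.4363, -0.1686, 0.2842]
orientation: [-2.163, -2.278, 0.0]
force: [-4.5, -1.8, -7.5]
opening: 0.0303
gripper_force: 30.0
```

Call:
inch_along --rows '[0.02,0,0,0.02,0,0.02,0,0,0.02,0,0.02,0,0,0.02,0,0.02,0,0,0,0,0.02,0,0,0,0]'

```text
t: 8.6
tool_pos: [0.4363, -0.1688, 0.2818]
orientation: [2.163, 2.278, -0.0]
force: [-5.2, -2.1, -3.4]
opening: 0.0307
gripper_force: 30.0
```

To row units: 0.001 m is 0.02.

Call:
inch_along --rows '[0.02,0,0,0.02,0,0.02,0,0,0.02,0,0.02,0,0,0,0,0.02,0,0,0,0]'

```text
t: 9.0
tool_pos: [0.4364, -0.169, 0.2814]
orientation: [2.162, 2.277, -0.0]
force: [-9.6, 0.2, 5.8]
opening: 0.0308
gripper_force: 30.0
```

Call:
inch_along --rows '[0.02,0,0,0.02,0,0.02,0,0,0.02,0,0.02,0,0,0,0,0.02,0,0,0,0]'

```text
t: 9.4
tool_pos: [0.4365, -0.1691, 0.2811]
orientation: [2.161, 2.276, 0.0]
force: [-15.0, 1.4, 15.8]
opening: 0.0305
gripper_force: 30.0
```

The vertical force has flipped with the knob at z ≈ 0.278, 69 mm above the lip, so the slot root rests on the lip. I'll take the push off and open.

To row units: -0.001 m is -0.02.

Call:
inch_along --rows '[0.02,0,0,-0.02,0,0.02,0,0,-0.02,0,0.02,0,0,-0.02,0,0.02,0,0,0,0,0.02,0,0,0,0]' --force 10

```text
t: 9.9
tool_pos: [0.4364, -0.1688, 0.281]
orientation: [2.162, 2.278, -0.0]
force: [-5.6, -1.3, -2.0]
opening: 0.0311
gripper_force: 10.0
```

Call:
inch_along --rows '[0.036,0,0,0,0,0.045,0,0,0,0,0.06,0,0,0,0,0.07,0,0,0,0,0.07,0,0,0,0,0.07,0,0,0,0,0.07,0,0,0,0,0.07,0,0,0,0]'

```text
t: 10.7
tool_pos: [0.4363, -0.1686, 0.2801]
orientation: [-2.163, -2.278, -0.0]
force: [-0.3, 0.5, -0.1]
opening: 0.07
gripper_force: 0.0
```

Call:
inch_along --rows '[0.07,0,0,-0.2,0,0.07,0,0,-0.4,0,0.07,0,0,-0.6,0,0.07,0,0,-0.6,0,0.07,0,0,-0.6,0,0.07,-0.6,0,0,0,0.07,-0.8,0,0,0,0.07,-0.8,0,0,0,0.07,-0.8,0,0,0,0.07,-0.8,0,0,0,0.07,-0.8,0,0,0,0.07,0,0,0,0]'

```text
t: 11.9
tool_pos: [0.4472, -0.4023, 0.3983]
orientation: [-2.166, -2.272, 0.002]
force: [-0.3, 0.4, -0.6]
opening: 0.07
gripper_force: 0.0
```

```bash
python3 - <<'E'
from h import *
g=cv2.resize(C["side"]["image"][50:200,260:360],(400,600),interpolation=2);t=cv2.resize(C["top"]["image"][200:300,330:430],(400,400),interpolation=2)
o=np.zeros((600,800,3),np.uint8);o[:,:400]=g;o[:400,400:]=t
cv2.imwrite("pics/end.png",o[:,:,::-1])
E
```

```text
(no output)
```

View pics/end.png

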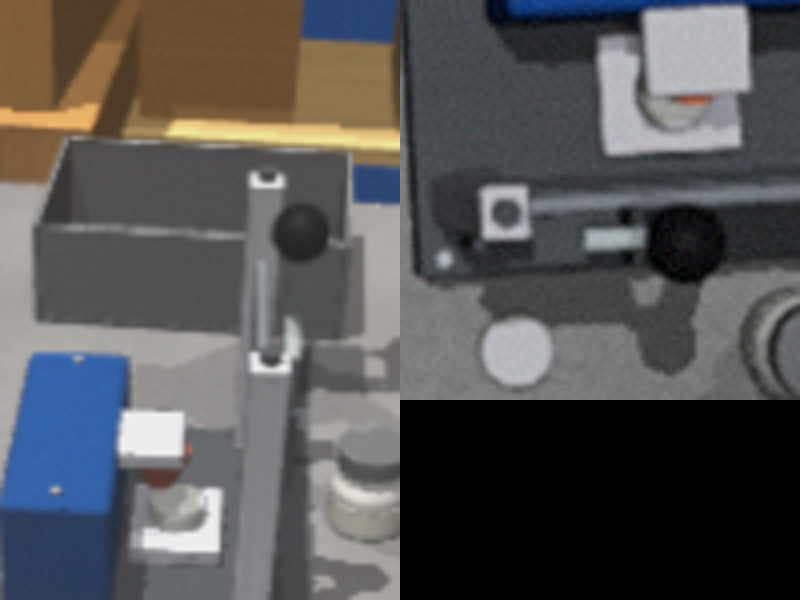

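Released, and the knob has stayed up at top (401.2,260.7), side (335.2,108.2), with the hook straddling the lip. I'll check its height, then hand in.

```bash
python3 - <<'E'
from h import *
k,r=tri((401.2,260.7),(335.2,108.2));print(k,r)
if .27<k[2]<.29 and abs(k[1]+.169)<.012: print(robot.close_job())
E
```

```text
[ 0.43627401 -0.1702704   0.27795319] [0.00062258]
the job is handed in; nothing more can be done
None
```

The wide station's guard hangs open on its catch: after I let go, the knob stayed at z = 0.278 m (69 mm above the lip). I didn't touch the narrow station, and I handed the job in at about 12 s.

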